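Unpin the clay hardness tester and hold it on the saucer's test spot

ROBOT

A 7-joint arm with a two-finger parallel gripper is mounted at the origin on the work surface; the furniture and walls round the work are solid. World frame = base frame: x ahead of the robot, y to its left, z up, the work surface at z = 0. Lengths are in mm, angles in rad, forces in N, time in s.
With the tool pointing down it reaches from about 400 to 875 mm from the base axis. Payload 4.4 kg.
Tool frame: the origin (TCP) lies midway between the tips of the shut fingers; the grasp point (between the pads) lies 19 mm behind it (ctrl.pinch_z is the distance from the TCP to the grasp point, in mm); z points along the fingers, y is the line along which they close (so a half turn about z gives the same grasp; the last joint's range is limited). The gripper opens to 85 mm and grips with 20 to 120 N. Pads are 22 mm wide; open, the fingers measure 114 mm over their backs; the gripper's body (76 mm by 85 mm) begins 54 mm behind the grasp point. The pads swing forward as they close: fully open they stand 13 mm farther back than shut.
Start: joints at [-1.171, 0.628, 0.038, 1.517, -0.027, 0.996, -0.02], TCP at [291.919, 580.776, 231.313] pointing down, gripper open.
Joint ranges: [-3.06, 3.06], [-0.37, 2.12], [-1.25, 1.32], [0.18, 2.47], [-1.1, 4.24], [0.23, 1.98], [-2.94, 2.94]. Speed limits (rad/s): [2.57, 2.57, 3.14, 3.14, 3.14, 3.14, 3.14].

INTERFACE

Orientations are given as [roll, pitch, yaw] about the fixed x, y, z axes, in that order (R = Rz(yaw) Ry(pitch) Rx(roll)).
In Python, from cell import read_state, cams, order, ctrl gives the robot as it stands.
- The arm moves only by the tool move_arm, never from a script. Its argument "targets" is text: rows parted by semicolons, each of 7 numbers parted by spaces: the gripper's target within -1 to 1 (fully open at 1, half-way at 0, shut at -1), then the shift along the tool's x, y, z in cm, then the turn, a rotation vector about the tool's x, y, z in degrees. A call has 1 to 5 rows; each row shifts and turns the commanded pose from where the row before left it, along the tool's axes as they then stand; what a row does not reach is not made up. A row lasts 1/12 s, in which the tool goes at most 41.7 mm and 7.16 degrees, less where a joint would pass 70% of its speed; a pose out of reach is approached as far as the arm can. A call with a gripper value outside its range is refused whole. The fingers move at their own pace and stop on an object; the grip force is fixed at half the most. Time passes only in rows, so rows that do not move let the fingers close. It gives the time, the measured TCP pose, the force, the opening and the grip force at its end, in the units of the state.
- read_state(): the state, without advancing time (a new reading comes with each control period).
- cams.get_image(name): name is "scene" or "top"; returns a dict with "color" (480x640x3 uint8, red, green, blue), "fovy" (degrees; the focal length in pixels is half the picture's height over the tangent of half this angle, whatever the lens; pixels are square), "cx", "cy" (the principal point, pixels), "rvec" (rotation vector, rad) and "tvec" (3), from world to camera coordinates, as OpenCV has them. Camera axes: x right, y down, z forward; pixel columns grow to the right and rows downward; lengths in mm; the calibration is good to about 2 mm. A picture is of the moment at which its call begins. There is no depth.
- order.finish_job(): hands the job in; it is judged then, once.
The state is a dict: "clock": time; "qpos": joint angles; "qd": joint speeds; "tau": joint torques, N m; "eef_pos": TCP position; "tool_rot": TCP orientation; "force": force on the tool from outside, world axes, zero at the start; "torque": the same for the moment, N m; "width": finger opening in mm; "gripper_force": force on a finger pad.
Only numpy, scipy, OpenCV 4.12 (cv2) and the standard library are available. Lean on these libraries where they do the work, as an engineer would, in place of code of your own. Each camera call takes 0.05 s, during which the arm holds its last target. There are 200 camera calls.

TASK

Check whether the saucer is leather-hard: draw the red-handled pin that locks the clay tester in its stand, lay the pin in the two vee rests on the stand's far side and let go of it, then take the tester by its black barrel and lift it straight out. Set its plunger on the blue spot on the saucer, the tester upright, press gently until the plunger's red band has just gone into the nose (do not bottom it, and do not shift the saucer), and finish holding it there for the reading. Leave everything else where it lies.

Things in the scene. Friction and masses are not known exactly. Their poses are not given: they have to be found in the camera images.
- tester_stand: Grey stand fixed to the table, right or left of the middle, yaw within 0.3. Origin on the table under the tester's axis. Base 8 mm thick, x -32 to 84, y -32 to 44 mm. Pedestal top 38 mm up. Two cheeks (y 15 to 21 and -21 to -15 mm, 42 mm wide, tops 74 mm up) have 9.5 mm bores along y, 53 mm up; the pin goes through both and the tester's nose. Draw it along the stand's +y: clear after 61 mm.
- vee_rest (a point): Middle of the pin rest, on the parked pin's centre line: at x = 58, y = 0, z = 44 mm in the stand's frame, same axes. Two vees open upwards at the stand's y = -10 and +36 mm (6 mm thick), mouths 27 mm wide, tops 57 mm up. The parked pin lies along y in both, handle to +y, its collar between the vees.
- pin_handle (a point): Centre of the pin's red handle, a flat tab 10 mm thick (pin's x), 42 mm long (y), 18 mm tall (z). The pin's y runs from tip to handle, along the stand's +y; at the start this point is 76 mm from the tester's axis, 52 mm up. Parked, it is at x = 58, y = 76, z = 44 mm in the stand's frame.
- pin: The same pin, steel, 60 g. Origin on its centre line, 76 mm from the handle's centre, midway between the cheeks at the start; y points to the handle. Shank 8 mm thick, round end at y = -40 mm; collar 16 mm across at y = 22 to 27 mm, near the cheek; balance point about y = 17 mm.
- tester_grip (a point): Where to hold the tester: on its axis, in the black round barrel, 28 mm across; 114 mm above the table in the stand. z points up. The barrel runs from 46 mm below to 28 mm above this point, a cap 30 mm across to 43 mm above. 46 to 76 mm below is the square aluminium nose, 28 x 28 mm, with the pin's cross bore. It has 1 mm play in the stand and leaves it after a straight lift of 36 mm.
- tester: The same tester, 0.18 kg; origin at the tip of the relaxed plunger, z up along its axis. It stands point down in the stand, locked by the pin.
- tester_tip (a point): Tip of the brass plunger, a flat foot 10 mm across, on the tester's axis; 100 mm below the grip point when relaxed. The plunger stands 24 mm out of the nose; the 7 mm of it next to the nose is a red band.
- tester_plunger (a joint): How far the plunger is pushed in (m): 0 relaxed, 0.007 when the red band has just gone in, 0.013 at its stop. The spring gives 1.2 N at the start of its travel and 0.6 N more per mm: about 5.4 N at 7 mm.
- saucer: Loose grey-brown leather-hard clay saucer, an eight-pointed star 232 mm across, 0.52 kg, lying on the plywood bat. Origin: centre of its underside, 12 mm above the table; its flat top is 12.6 mm above that.
- test_spot (a point): Centre of the blue spot, 16 mm across, on the saucer's top, 24.6 mm above the table and 60 mm from the saucer's centre.
- bat: Round plywood bat, 240 mm across, 12 mm thick, fixed to the table, under the saucer. Origin: centre of its underside.
- needle: Bystander, to be left alone: the needle tool, a thin blue handle with a steel needle, 164 mm long, lying near the middle of the table.
- loop_tool: Bystander, to be left alone: the clay loop tool, wooden handle and wire loop, 182 mm long, lying near the middle of the table.
- blue_jar: Bystander, to be left alone: a small jar with a blue body and white cap, 47 mm across, 60 mm tall, on the right.
- yellow_jar: Bystander, to be left alone: a small jar with a yellow body and white cap, 47 mm across, 60 mm tall, on the right.
- cup: Bystander, to be left alone: the pale octagonal clay cup with a handle, about 87 x 123 x 86 mm, far left.
- wood_stamp: Bystander, to be left alone: the turned wooden stamp, 26 mm across, 67 mm tall, standing on the left.

How it is judged (in metres and radians):
On the way, in this order (a step that is already met when the one before it is completed fails the run):
1. the pin is out of the tester and lies, let go, in the two vee rests (x of pin_handle in the frame of tester_stand between 0.05 and 0.066 m and y of pin_handle in the frame of tester_stand between 0.052 and 0.09 m and z of pin_handle in the frame of tester_stand between 0.038 and 0.05 m and angle between the y axis of pin_handle and the y axis of tester_stand, either way round below 0.12 rad and contact force between pin and the fingers below 0.1 N and linear speed of pin below 0.02 m/s), for 0.2 s.
2. the tester is held clear above its stand, the pin still in its rests (x of pin_handle in the frame of tester_stand between 0.05 and 0.066 m and y of pin_handle in the frame of tester_stand between 0.052 and 0.09 m and z of pin_handle in the frame of tester_stand between 0.038 and 0.05 m and angle between the y axis of pin_handle and the y axis of tester_stand, either way round below 0.12 rad and contact force between pin and the fingers below 0.1 N and contact force between tester and the fingers above 2 N and z of tester_grip in the frame of tester_stand above 0.155 m), for 0.1 s.
At the end, for the whole second after the job is handed in: Tester gripped, still, within 5 degrees of upright; plunger within 7 mm of the spot's middle, bearing on the saucer with 2 to 12 N, pushed in 5 to 10 mm; tester off stand and bat; pin let go in both vees, handle to +y (8 mm across, 6 mm in height); saucer within 12 mm of its start (x of pin_handle in the frame of tester_stand between 0.05 and 0.066 m and y of pin_handle in the frame of tester_stand between 0.052 and 0.09 m and z of pin_handle in the frame of tester_stand between 0.038 and 0.05 m and angle between the y axis of pin_handle and the y axis of tester_stand, either way round below 0.12 rad and contact force between pin and the fingers below 0.1 N and contact force between tester and the fingers above 2 N and horizontal distance between tester_tip and test_spot below 0.007 m and contact force between tester and saucer between 2 and 12 N and value of joint tester_plunger between 0.005 and 0.01 m and angle between tester_grip's own z axis and vertical below 0.09 rad and linear speed of tester below 0.02 m/s and contact force between tester and tester_stand below 0.05 N and contact force between tester and bat below 0.05 N and distance of saucer from where it was at the start of the episode below 0.012 m); the arm keeps its last pose, push and grip.
It fails at once if the plunger is driven to its stop (value of joint tester_plunger above 0.0125 m).
It fails at once if the saucer is pressed with more than 15 N (contact force between tester and saucer above 15 N).
It fails at once if the saucer is shifted by more than 15 mm (distance of saucer from where it was at the start of the episode above 0.015 m).
It fails at once if the tester is tipped over (angle between tester_grip's own z axis and vertical above 0.6 rad).
It fails at once if a bystander is moved by more than 30 mm (distance of any of needle, loop_tool, blue_jar, yellow_jar, cup, wood_stamp from where it was at the start of the episode above 0.03 m).
It also fails if it takes over 62 s, if anything falls off the work surface, if the arm or the gripper's body presses on something with over 40 N, if the wrist force passes 120 N, or if a joint passes its speed limit or range.

## Working session

There is one attempt and no reset: what is moved stays moved. The work goes in short steps, Python scripts to look and compute and a tool call to move; the robot and the scene stay as the last step left them, time stands still between calls to the robot, and variables do not carry over. Pictures are saved under pics/ and viewed, at most 10 in all, crops included, and the job is handed in when it is done.

Besides the shell and the picture viewer there is one more tool, called after ">>>" as name(argument=value, ...) on one line, values as JSON. move_arm: Moves the arm, as the interface text tells. Its arguments: {"type":"object","properties":{"targets":{"type":"string"}},"required":["targets"]}

```bash
mkdir -p pics; cat > h.py <<'E'
import numpy as np, cv2
from cell import read_state, cams, order, ctrl
from scipy.spatial.transform import Rotation as R
def grab(n,f):
    d=cams.get_image(n); cv2.imwrite(f,d["color"][:,:,::-1]); 
    np.savez('cal_'+n,**{k:np.array(d[k]) for k in("fovy","cx","cy","rvec","tvec")}); return d
def cal(n):
    d=np.load('cal_'+n+'.npz'); f=240/np.tan(np.radians(float(d['fovy']))/2)
    K=np.array([[f,0,float(d['cx'])],[0,f,float(d['cy'])],[0,0,1]]); return K,d['rvec'].reshape(3),d['tvec'].reshape(3)
def back(n,u,v,z):
    K,r,t=cal(n); M=R.from_rotvec(r).as_matrix(); c=-M.T@t
    w=M.T@np.linalg.inv(K)@[u,v,1]; return c+w*(z-c[2])/w[2]
def proj(n,P):
    K,r,t=cal(n); return cv2.projectPoints(np.array(P,float).reshape(-1,3),r,t,K,None)[0].reshape(-1,2)
E
python3 - <<'E'
from h import *
grab('scene','pics/s1.png');grab('top','pics/t1.png')
for n in('scene','top'):
    K,r,t=cal(n);print(n,K[0,0],K[:2,2],-R.from_rotvec(r).as_matrix().T@t)
s=read_state();print(s)
E
```

```text
scene 473.89048392835446 [318.79280205 234.64071386] [ -160.78011643 -1083.70762368  1009.97456872]
top 595.5222246643484 [319.96270907 244.07280785] [ 352.84277098   73.49944073 1679.61835321]
{'clock': 0.1, 'qpos': array([-1.17075064,  0.62928959,  0.03842461,  1.51826152, -0.02702541,
        0.99628781, -0.02003214]), 'qd': array([-0.00052049, -0.00336363,  0.00196598, -0.00188613,  0.00109022,
       -0.00030463, -0.00098437]), 'tau': array([ 2.26207289e-03, -5.64541912e+01,  1.23009559e+00, -1.93974763e+01,
        1.12615942e-02,  5.46684663e-03,  1.81930865e-06]), 'eef_pos': array([291.67143559, 580.26227597, 230.45943211]), 'tool_rot': array([-3.13986324e+00, -1.38979119e-05,  2.67571742e+00]), 'force': array([-0.06057793, -0.64662079, -0.96672287]), 'torque': array([-0.02588715, -0.02357937, -0.02762472]), 'gripper_force': 0.0, 'width': 85.55700142689503}
```

View pics/s1.png

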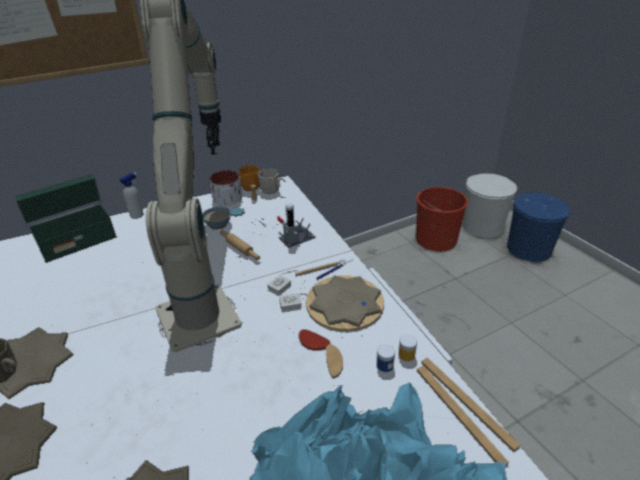

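View pics/t1.png

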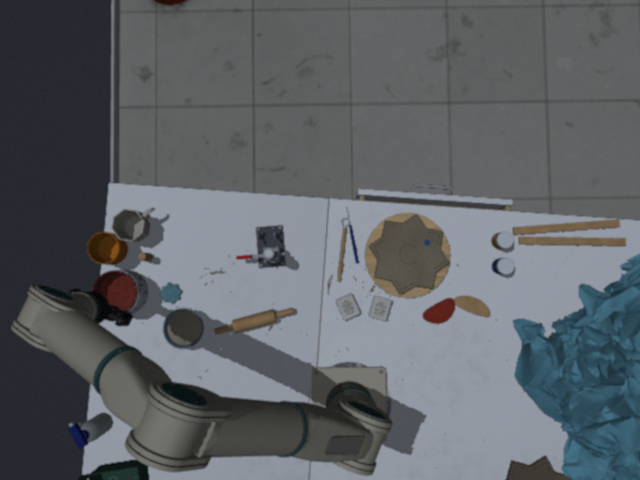

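The overview shows the stand near top (270,247) with the red handle to its left at (245,257). The saucer is at (408,253), with the blue spot at (427,242). I'll enlarge both.

```bash
python3 - <<'E'
from h import *
a=cv2.imread('pics/t1.png'); b=cv2.imread('pics/s1.png')
c1=cv2.resize(a[215:285,225:305],None,fx=5,fy=5,interpolation=3)
c2=cv2.resize(b[195:260,260:330],None,fx=5.3846,fy=5.3846,interpolation=3)[:350]
cv2.imwrite('pics/c1.png',np.hstack([c1,c2]));print(c1.shape,c2.shape)
# blue spot centroid
for n,im,(r0,r1,c0,c1_) in(('top',a,(235,250,418,436)),('scene',b,(295,312,352,376))):
    p=im[r0:r1,c0:c1_].astype(int); m=(p[:,:,0]-p[:,:,2]>25); v,u=np.nonzero(m); u=u.mean()+c0;v=v.mean()+r0
    print(n,m.sum(),u,v,back(n,u,v,24.6))
for u,v in((408,255),):print(back('top',u,v,12))
p=a[215:285,225:305].astype(int); m=(p[:,:,2]-p[:,:,1]>70); v,u=np.nonzero(m)
print('red',m.sum(),u.min()+225,u.max()+225,v.min()+215,v.max()+215,back('top',u.mean()+225,v.mean()+215,61))
E
```

```text
(350, 400, 3) (350, 377, 3)
top 24 426.7083333333333 242.0 [ 448.20249285 -224.08922417   24.6       ]
scene 16 363.3125 302.8125 [ 448.28329449 -221.68938915   24.6       ]
[ 413.1841966  -173.07279693   12.        ]
red 18 237 249 256 257 [413.1186122  280.60734603  61.        ]
```

View pics/c1.png

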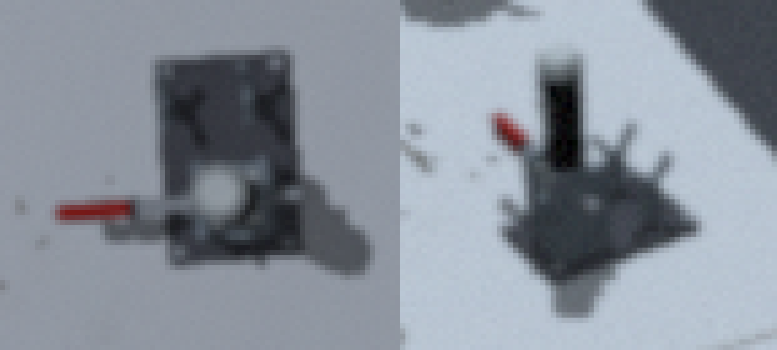

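Crop: the base's corners are at (154,62), (291,52), (302,250) and (168,265). The white cap is at (220,191), and the red tab runs (57,212) to (131,209). The vees lie on the far side (up in the picture). I'll fit the stand pose.

```bash
python3 - <<'E'
from h import *
px=lambda x,y:((x+.5)/5-.5+225,(y+.5)/5-.5+215)
C=[(154,62),(291,52),(302,250),(168,265)]; L=np.array([(84,44),(84,-32),(-32,-32),(-32,44)],float)
W=np.array([back('top',*px(*c),8)[:2] for c in C])
a=L-L.mean(0);b=W-W.mean(0)
H=(a[:,0]*b[:,1]-a[:,1]*b[:,0]).sum();th=np.arctan2(H,(a*b).sum())
Rm=np.array([[np.cos(th),-np.sin(th)],[np.sin(th),np.cos(th)]]);t=W.mean(0)-Rm@L.mean(0)
print('yaw',th,'org',t,'res',(W-(L@Rm.T+t)).round(1))
print('cap',back('top',*px(220,191),157),'handle',back('top',*px(94,211),61))
print('pred handle',Rm@[0,76]+t,'park',Rm@[58,76]+t)
h1,h2=[back('top',*px(*p),61)[:2] for p in((57,212),(131,209))];print('hl',h1-h2,np.linalg.norm(h1-h2))
# scene: handle, cap
q=lambda x,y:((x-400+.5)/5.3846-.5+260,(y+.5)/5.3846-.5+195)
print('scene cap top',back('scene',*q(559,60),157),'handle',back('scene',*q(509,131),56))
E
```

```text
yaw 0.060649636939266546 org [418.42618675 205.08607427] res [[-1.4  0.2]
 [-1.4 -1.2]
 [ 2.8  0.8]
 [ 0.   0.2]]
cap [418.55596576 204.88393831 157.        ] handle [412.77237306 281.78809658  61.        ]
pred handle [413.81963966 280.94633873] park [471.71299938 284.46186151]
hl [-1.06954798 40.25509873] 40.2693047715942
scene cap top [413.57559143 196.73535255 157.        ] handle [410.78827856 281.9735139   56.        ]
```

Corners, cap and handle agree: the stand is at (418.5, 205) with yaw 0.06, and the handle is at about (413.5, 281, 52). I'll turn first, then translate.

>>> move_arm(targets="1 0 0 0 0 0 6;1 0 0 0 0 0 6;1 0 0 0 0 0 6;1 0 0 0 0 0 6;1 0 0 0 0 0 6")

```text
clock: 0.52
eef_pos: [291.8, 580.4, 230.8]
tool_rot: [-3.141, 0.001, 2.147]
force: [-0.5, -0.7, 0.0]
width: 85.2
gripper_force: 0.0
```

>>> move_arm(targets="1 0 0 0 0 0 6;1 0 0 0 0 0 6;1 0 0 0 0 0 6;1 0 0 0 0 0 6;1 0 0 0 0 0 6")

```text
clock: 0.93
eef_pos: [291.7, 580.5, 230.8]
tool_rot: [-3.141, 0.001, 1.623]
force: [-1.0, 0.4, -0.0]
width: 85.5
gripper_force: 0.0
```

>>> move_arm(targets="1 -3 1 0.5 0 0 0;1 -3 1 0.5 0 0 0;1 -3 1 0.5 0 0 0;1 -3 1 0.5 0 0 0;1 -3 1 0.5 0 0 0")

```text
clock: 1.35
eef_pos: [350.5, 432.3, 205.8]
tool_rot: [-3.141, 0.001, 1.629]
force: [0.8, -1.0, 0.4]
width: 85.5
gripper_force: 0.0
```

>>> move_arm(targets="1 -3 1 1 0 0 0;1 -3 1 1 0 0 0;1 -3 1 1 0 0 0;1 -3 1 1 0 0 0;1 -3 1 1 0 0 0")

```text
clock: 1.77
eef_pos: [409.1, 285.6, 155.7]
tool_rot: [-3.141, 0.0, 1.629]
force: [0.7, -0.9, -0.4]
width: 85.5
gripper_force: 0.0
```

>>> move_arm(targets="1 -0.4 0.4 2.5 0 0 0;1 0 0 2.5 0 0 0;1 0 0 2.5 0 0 0;1 0 0 2.5 0 0 0;1 0 0 2 0 0 0")

```text
clock: 2.18
eef_pos: [412.7, 282.8, 34.5]
tool_rot: [-3.14, 0.001, 1.628]
force: [0.3, 0.4, -0.2]
width: 85.4
gripper_force: 0.0
```

```bash
python3 - <<'E'
from h import *
print(read_state()['eef_pos'],read_state()['force'])
a=grab('top','pics/t2.png')["color"];b=grab('scene','pics/s2.png')["color"]
c1=cv2.resize(a[225:295,215:295],None,fx=5,fy=5,interpolation=3)
c2=cv2.resize(b[180:250,250:320],None,fx=5,fy=5,interpolation=3)
cv2.imwrite('pics/c2.png',np.hstack([c1,c2])[:,:,::-1])
E
```

```text
[412.72297718 282.8324417   34.50780066] [ 0.34682744  0.40854131 -0.2164347 ]
```

View pics/c2.png

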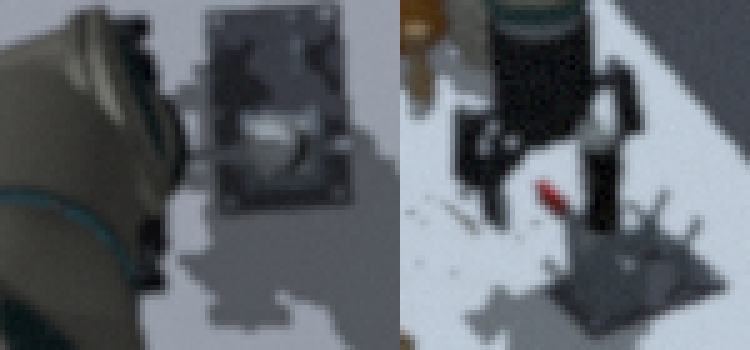

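The tab is between the fingers: the left fingertip is at (498,222) and the right one is behind the barrel at (628,120). I'll close now.

>>> move_arm(targets="-1 0 0 0.1 0 0 0;-1 0 0 0 0 0 0;-1 0 0 0 0 0 0;-1 0 0 0 0 0 0;-1 0 0 0 0 0 0")

```text
clock: 2.7
eef_pos: [413.8, 283.8, 36.3]
tool_rot: [3.14, -0.001, 1.629]
force: [-0.0, -0.3, -0.7]
width: 26.0
gripper_force: 0.0
```

>>> move_arm(targets="-1 0 0 0 0 0 0;-1 0 0 0 0 0 0;-1 0 0 0 0 0 0;-1 0 0 0 0 0 0")

```text
clock: 3.03
eef_pos: [413.0, 283.5, 35.6]
tool_rot: [-3.141, -0.0, 1.629]
force: [-2.0, 1.7, 5.5]
width: 9.0
gripper_force: 60.0
```

>>> move_arm(targets="-1 0.3 0 0 0 0 0;-1 0.5 0 0 0 0 0;-1 0.6 0 0 0 0 0;-1 0.6 0 0 0 0 0;-1 0 0 0 0 0 0")

```text
clock: 3.45
eef_pos: [411.7, 305.6, 35.1]
tool_rot: [3.142, -0.001, 1.631]
force: [-2.8, 2.1, 1.5]
width: 8.9
gripper_force: 59.6
```

>>> move_arm(targets="-1 1 0 0 0 0 0;-1 1 0 0 0 0 0;-1 1 0 0 0 0 0;-1 1 0 0 0 0 0;-1 1 0 0 0 0 0")

```text
clock: 3.87
eef_pos: [409.5, 355.2, 35.3]
tool_rot: [3.141, -0.001, 1.63]
force: [-0.8, 0.3, 0.2]
width: 8.9
gripper_force: 59.1
```

>>> move_arm(targets="-1 0.4 0 0 0 0 0;-1 0 0 -0.5 0 0 0;-1 0 0 0 0 0 0;-1 0 0 0 0 0 0")

```text
clock: 4.2
eef_pos: [409.4, 356.7, 40.7]
tool_rot: [3.141, 0.0, 1.628]
force: [-0.1, -0.9, -0.2]
width: 8.8
gripper_force: 59.1
```

```bash
python3 - <<'E'
from h import *
s=read_state();print(s['eef_pos'],s['tool_rot'],s['force'])
a=grab('top','pics/t3.png')["color"];b=grab('scene','pics/s3.png')["color"]
c1=cv2.resize(a[225:295,215:295],None,fx=5,fy=5,interpolation=3)
c2=cv2.resize(b[180:250,250:320],None,fx=5,fy=5,interpolation=3)
cv2.imwrite('pics/c3.png',np.hstack([c1,c2])[:,:,::-1])
E
```

```text
[409.43044995 356.70388034  40.68617349] [3.14092281e+00 1.13676384e-04 1.62793276e+00] [-0.07064786 -0.89756858 -0.20846544]
```

View pics/c3.png

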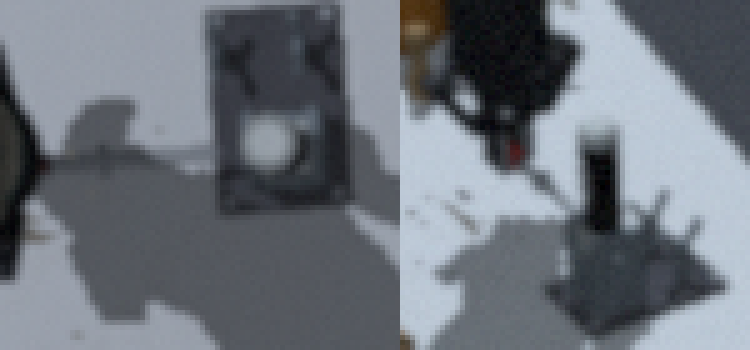

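The pin is drawn and held level; its tip, at top-crop (212,155), is outside the near cheek. Next: lift, shift +58 in stand x, slide back in y.

>>> move_arm(targets="-1 0 0 -1.1 0 0 0;-1 0 0 -1.1 0 0 0;-1 0 1.5 0 0 0 0;-1 0 1.5 0 0 0 0;-1 0 1.5 0 0 0 0")

```text
clock: 4.72
eef_pos: [454.9, 360.1, 64.0]
tool_rot: [3.14, -0.001, 1.629]
force: [0.0, 0.6, -1.1]
width: 8.5
gripper_force: 59.1
```

>>> move_arm(targets="-1 0 1.3 0 0 0 0;-1 -1.8 0 0 0 0 0;-1 -1.8 0 0 0 0 0;-1 -1.8 0 0 0 0 0;-1 -1.8 0 0 0 0 0")

```text
clock: 5.13
eef_pos: [471.5, 287.8, 63.5]
tool_rot: [3.141, -0.0, 1.628]
force: [0.6, -0.5, 0.2]
width: 8.5
gripper_force: 59.1
```

>>> move_arm(targets="-1 0 0 0 0 0 0;-1 0 0 0 0 0 0")

```text
clock: 5.3
eef_pos: [471.9, 287.7, 63.5]
tool_rot: [3.141, -0.0, 1.626]
force: [0.3, 0.2, 0.6]
width: 8.9
gripper_force: 59.1
```

```bash
python3 - <<'E'
from h import *
s=read_state();print(s['eef_pos'],s['tool_rot'],s['force'])
a=grab('top','pics/t4.png')["color"];b=grab('scene','pics/s4.png')["color"]
c1=cv2.resize(a[215:285,225:305],None,fx=5,fy=5,interpolation=3)
c2=cv2.resize(b[180:250,260:330],None,fx=5,fy=5,interpolation=3)
cv2.imwrite('pics/c4.png',np.hstack([c1,c2])[:,:,::-1])
E
```

```text
[471.89270745 287.66509479  63.47102066] [ 3.14051948e+00 -2.80258269e-04  1.62590148e+00] [0.27679483 0.23279439 0.59665546]
```

View pics/c4.png

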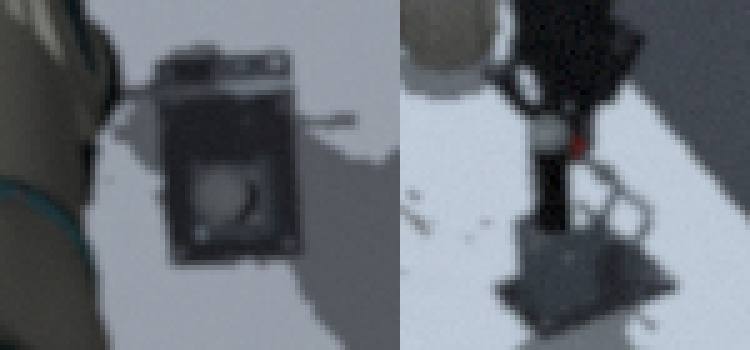

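The pin lies over both vees: top crop row about 90, columns 120–290. I'll lower it.

>>> move_arm(targets="-1 0 -0.05 0.9 0 0 0;-1 0 0 0.9 0 0 0;-1 0 0 0.8 0 0 0;-1 0 0 0.6 0 0 0;-1 0 0 0 0 0 0")

```text
clock: 5.82
eef_pos: [469.8, 288.6, 28.6]
tool_rot: [-3.14, 0.001, 1.629]
force: [-0.5, -0.3, -1.3]
width: 8.9
gripper_force: 59.2
```

>>> move_arm(targets="-1 0 0 0.2 0 0 0;-1 0 0 0.1 0 0 0;-1 0 0 0 0 0 0")

```text
clock: 6.07
eef_pos: [470.2, 288.6, 27.8]
tool_rot: [-3.141, -0.0, 1.628]
force: [-1.9, -0.3, 6.6]
width: 8.8
gripper_force: 60.2
```

>>> move_arm(targets="0 0 0 0 0 0 0;0.3 0 0 0 0 0 0;0.3 0 0 0 0 0 0;0.3 0 0 0 0 0 0;0.3 0 0 0 0 0 0")

```text
clock: 6.48
eef_pos: [470.6, 288.6, 27.2]
tool_rot: [-3.142, 0.0, 1.628]
force: [-0.0, 0.1, -0.6]
width: 55.4
gripper_force: 0.0
```

>>> move_arm(targets="0.5 0 0 -1 0 0 0;0.5 0 0 -3 0 0 0;0.5 0 0 -3.5 0 0 0;0.5 0 0 -3.5 0 0 0;0.5 0 0 -3.5 0 0 0")

```text
clock: 6.9
eef_pos: [470.3, 288.3, 174.4]
tool_rot: [-3.141, 0.0, 1.628]
force: [1.4, 0.6, 0.1]
width: 64.2
gripper_force: 0.0
```

>>> move_arm(targets="1 0 0 -3.5 0 0 0;1 2 0 0 0 0 0;1 2 0 0 0 0 0;1 0 0 0 0 0 0;1 0 0 0 0 0 0")

```text
clock: 7.32
eef_pos: [467.7, 329.6, 207.9]
tool_rot: [3.141, -0.001, 1.631]
force: [0.7, -0.5, 0.3]
width: 85.3
gripper_force: 0.0
```

```bash
python3 - <<'E'
from h import *
s=read_state();print(s['eef_pos'],s['tool_rot'],s['force'],s['qpos'])
a=grab('top','pics/t5.png')["color"].copy();b=grab('scene','pics/s5.png')["color"].copy()
c,sn=np.cos(.06),np.sin(.06)
w=lambda x,y,z:(418.5+c*x-sn*y,205+sn*x+c*y,z)
P=[w(0,0,157),w(58,76,53),w(58,-40,48),w(0,0,68)]
pt,ps=proj('top',P),proj('scene',P);print(pt.round(1),ps.round(1))
def crop(im,x0,y0,p):
    k=cv2.resize(im[y0:y0+70,x0:x0+75],None,fx=5,fy=5,interpolation=3)
    for q in p: cv2.circle(k,tuple(((q-[x0,y0]+.5)*5-.5).astype(int).tolist()),2,(0,255,0),-1)
    return k
cv2.imwrite('pics/c5.png',np.hstack([crop(a,235,215,pt),crop(b,255,185,ps)])[:,:,::-1])
E
```

```text
[467.66123004 329.64393138 207.89008492] [ 3.14140098e+00 -6.80827541e-04  1.63101028e+00] [ 0.69519891 -0.47036036  0.34197835] [-0.86481035  0.56102195  0.31190918  1.77268903 -0.22138144  0.84168666
 -0.38933329]
[[268.6 252.8]
 [242.7 235.4]
 [285.1 232.4]
 [271.4 254.2]] [[289.3 204.3]
 [294.3 214.8]
 [310.6 230.3]
 [290.7 225.6]]
```

View pics/c5.png

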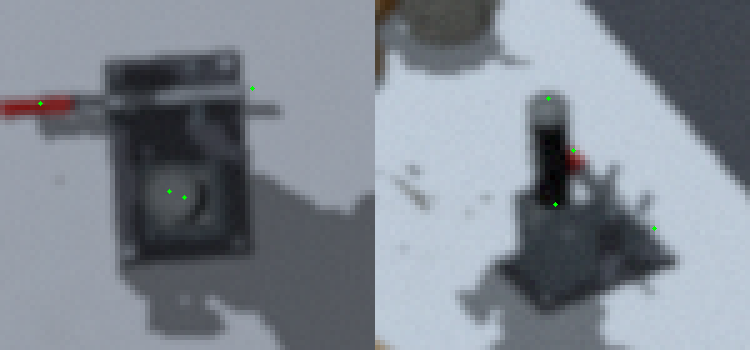

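The parked handle, at (35,105) in the top crop, matches the prediction within about 3 mm, and the shank spans both vees. The cap, at (172,190), confirms the tester axis. I'll go above the tester.

>>> move_arm(targets="1 -3 -1.4 0 0 0 0;1 -3 -1.4 0 0 0 0;1 -3 -1.4 0 0 0 0;1 -3.1 -1.45 0 0 0 0;1 0 0 0 0 0 0")

```text
clock: 7.83
eef_pos: [415.3, 196.2, 207.1]
tool_rot: [-3.136, 0.005, 1.62]
force: [0.0, -1.0, -0.2]
width: 85.2
gripper_force: 0.0
```

>>> move_arm(targets="1 0 0 0 0 0 0;1 0 0 0 0 0 0")

```text
clock: 8.0
eef_pos: [419.4, 204.3, 207.6]
tool_rot: [3.141, -0.001, 1.627]
force: [-0.7, 0.1, -0.1]
width: 85.5
gripper_force: 0.0
```

>>> move_arm(targets="1 0 -0.05 3 0 0 0;1 0 0 3 0 0 0;1 0 0 3 0 0 0;1 0 0 1.8 0 0 0;1 0 0 0.4 0 0 0")

```text
clock: 8.42
eef_pos: [417.1, 204.7, 92.4]
tool_rot: [-3.137, 0.002, 1.63]
force: [0.0, -0.6, -0.9]
width: 85.7
gripper_force: 0.0
```

>>> move_arm(targets="-1 0 0 0 0 0 0;-1 0 0 0 0 0 0;-1 0 0 0 0 0 0;-1 0 0 0 0 0 0;-1 0 0 0 0 0 0")

```text
clock: 8.83
eef_pos: [418.8, 204.9, 96.3]
tool_rot: [3.14, -0.001, 1.629]
force: [-2.3, -0.4, 10.1]
width: 26.6
gripper_force: 57.7
```

>>> move_arm(targets="-1 0 0 0 0 0 0;-1 0 0 0 0 0 0;-1 0 0 0 0 0 0;-1 0 0 0 0 0 0")

```text
clock: 9.17
eef_pos: [418.8, 204.9, 96.4]
tool_rot: [3.14, -0.001, 1.629]
force: [-1.6, 1.0, 6.2]
width: 26.7
gripper_force: 58.0
```

>>> move_arm(targets="-1 0 0 -0.4 0 0 0;-1 0 0 -0.8 0 0 0;-1 0 0 -0.8 0 0 0;-1 0 0 -0.8 0 0 0;-1 0 0 -0.8 0 0 0")

```text
clock: 9.58
eef_pos: [418.5, 204.5, 132.4]
tool_rot: [3.141, -0.0, 1.629]
force: [-0.5, -0.2, -1.4]
width: 26.8
gripper_force: 58.6
```

>>> move_arm(targets="-1 0 0 -1 0 0 0;-1 0 0 -1.2 0 0 0;-1 0 0 -1.2 0 0 0;-1 0 0 0 0 0 0;-1 0 0 0 0 0 0")

```text
clock: 10.0
eef_pos: [418.7, 204.8, 166.1]
tool_rot: [3.14, -0.001, 1.629]
force: [-1.2, 0.6, -2.0]
width: 26.6
gripper_force: 58.7
```

```bash
python3 - <<'E'
from h import *
s=read_state();print(s)
a=grab('top','pics/t6.png')["color"].copy();b=grab('scene','pics/s6.png')["color"].copy()
P=[(418.5,205,r) for r in (100,157)]
print(proj('scene',P))
c1=cv2.resize(a[205:315,345:455],None,fx=3.6,fy=3.6,interpolation=3)
c2=cv2.resize(b[170:250,250:330],None,fx=4.95,fy=4.95,interpolation=3)
cv2.imwrite('pics/c6.png',np.hstack([c1[:396,:396],c2[:396]])[:,:,::-1])
E
```

```text
{'clock': 10.0, 'qpos': array([-0.72175222,  0.48701242,  0.29227344,  2.09137008, -0.24415453,
        0.59285003, -0.2002773 ]), 'qd': array([ 0.00755546,  0.0256934 , -0.00923117,  0.01648206, -0.0041729 ,
       -0.00347279,  0.00174721]), 'tau': array([-1.09709630e-02, -4.25777292e+01,  3.54327299e+00, -1.33382866e+01,
        3.59416252e-02,  2.39971059e-02, -2.04548961e-02]), 'eef_pos': array([418.74845619, 204.7893574 , 166.05220001]), 'tool_rot': array([ 3.13992045e+00, -9.59567325e-04,  1.62889456e+00]), 'force': array([-1.23626077,  0.63995741, -2.04047224]), 'torque': array([ 0.03355219, -0.01809434,  0.01143168]), 'gripper_force': 58.70391735978046, 'width': 26.609769365700362}
[[290.24534434 218.08089129]
 [289.34788646 204.28523055]]
```

View pics/c6.png

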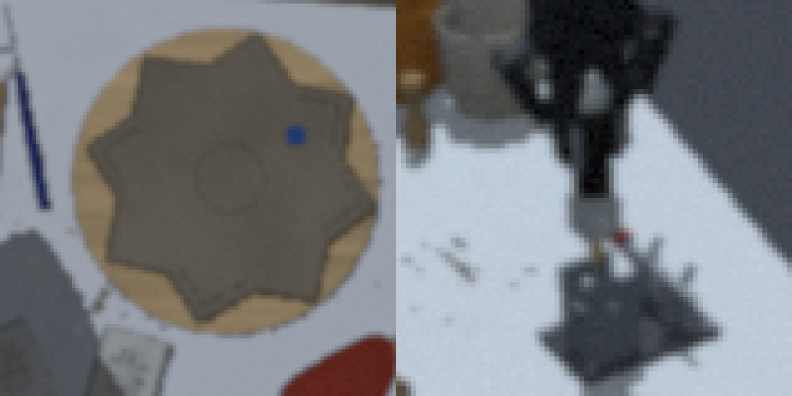

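The tester is out and upright, with the brass plunger clear. The spot, at crop (296,135), back-projects to the same place as before, about (448, -223.5). Traversing now.

>>> move_arm(targets="-1 -0.5 0 -0.5 0 0 0;-1 -1 0.4 -0.5 0 0 0;-1 -1.5 0.5 -0.3 0 0 0;-1 -2 0.5 0 0 0 0;-1 -2.2 0.5 0 0 0 0")

```text
clock: 10.52
eef_pos: [442.1, 132.5, 178.6]
tool_rot: [3.141, 0.0, 1.629]
force: [1.2, -1.1, -1.6]
width: 26.7
gripper_force: 58.7
```

>>> move_arm(targets="-1 -2.2 0.5 0 0 0 0;-1 -2.2 0.5 0 0 0 0;-1 -2.2 0.3 0 0 0 0;-1 -2.2 0.1 0 0 0 0;-1 -2.2 0 0 0 0 0")

```text
clock: 10.93
eef_pos: [462.2, 22.2, 178.5]
tool_rot: [3.141, 0.001, 1.627]
force: [0.5, -0.7, -2.2]
width: 27.0
gripper_force: 58.7
```

>>> move_arm(targets="-1 -2.2 0 0 0 0 0;-1 -2.2 0 0 0 0 0;-1 -2.2 0 0 0 0 0;-1 -2.2 0 0 0 0 0;-1 -2.2 0 0 0 0 0")

```text
clock: 11.35
eef_pos: [467.7, -87.6, 178.4]
tool_rot: [-3.141, 0.0, 1.627]
force: [0.8, 0.6, -2.7]
width: 27.0
gripper_force: 58.7
```

>>> move_arm(targets="-1 -2.2 -0.5 0 0 0 0;-1 -2.2 -0.5 0 0 0 0;-1 -2 -0.5 0 0 0 0;-1 -1.5 -0.5 0 0 0 0;-1 -1 -0.3 0 0 0 0")

```text
clock: 11.77
eef_pos: [449.1, -178.6, 178.5]
tool_rot: [-3.141, 0.001, 1.625]
force: [-0.0, -0.5, -1.8]
width: 26.6
gripper_force: 58.7
```

>>> move_arm(targets="-1 -0.4 -0.1 0 0 0 0;-1 0 0 0 0 0 0;-1 0 0 0 0 0 0")

```text
clock: 12.02
eef_pos: [449.6, -178.8, 178.2]
tool_rot: [-3.141, -0.001, 1.629]
force: [-0.2, 1.0, -2.0]
width: 26.8
gripper_force: 58.7
```

>>> move_arm(targets="-1 -1.2 -0.1 1 0 0 0;-1 -1.3 -0.1 1.5 0 0 0;-1 -1.2 -0.1 1.5 0 0 0;-1 -0.75 -0.1 1.2 0 0 0;-1 0 0 0.9 0 0 0")

```text
clock: 12.43
eef_pos: [448.0, -224.7, 116.2]
tool_rot: [-3.141, 0.0, 1.628]
force: [-0.3, -0.4, -2.2]
width: 26.6
gripper_force: 58.7
```

>>> move_arm(targets="-1 0 0 0 0 0 0;-1 0 0 0 0 0 0;-1 0 0 0 0 0 0")

```text
clock: 12.68
eef_pos: [448.7, -223.1, 117.7]
tool_rot: [3.141, -0.0, 1.63]
force: [0.4, -0.6, -2.5]
width: 26.7
gripper_force: 58.7
```

```bash
python3 - <<'E'
from h import *
s=read_state();print(s['eef_pos'],s['tool_rot'],s['force'])
b=grab('scene','pics/s7.png')["color"].copy(); a=grab('top','pics/t7.png')["color"]
e=s['eef_pos'];P=[(448.2,-223.5,24.6),(e[0],e[1],e[2]-82.4)];p=proj('scene',P);print(p)
c2=cv2.resize(b[250:320,320:400],None,fx=8,fy=8,interpolation=3)
cv2.imwrite('pics/c7.png',c2[:,:,::-1]);print((p-[320,250]+.5)*8-.5)
E
```

```text
[ 448.67446526 -223.06633673  117.66772686] [ 3.14106375e+00 -4.63501509e-04  1.63001403e+00] [ 0.41269236 -0.60877242 -2.50250858]
[[363.6231664  303.182205  ]
 [363.79729097 300.41016567]]
[[352.48533121 428.95763997]
 [353.87832777 406.78132533]]
```

View pics/c7.png

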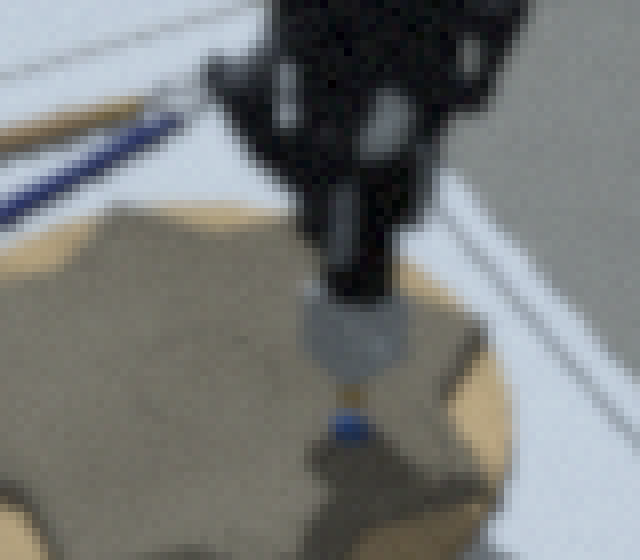

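The plunger tip, at (349,408), sits directly above the blue spot at (349,427), about 10.7 mm up. I'll lower it to contact and press in stages, watching the force.

>>> move_arm(targets="-1 0 0 0.3 0 0 0;-1 0 0 0.3 0 0 0;-1 0 0 0.2 0 0 0;-1 0 0 0 0 0 0;-1 0 0 0 0 0 0")

```text
clock: 13.2
eef_pos: [448.0, -224.0, 109.1]
tool_rot: [-3.141, -0.0, 1.629]
force: [0.3, 0.1, -2.2]
width: 26.9
gripper_force: 58.7
```

>>> move_arm(targets="-1 0 0 0.2 0 0 0;-1 0 0 0.2 0 0 0;-1 0 0 0.1 0 0 0;-1 0 0 0 0 0 0;-1 0 0 0 0 0 0")

```text
clock: 13.62
eef_pos: [448.3, -224.2, 104.4]
tool_rot: [3.141, 0.0, 1.629]
force: [0.4, 0.4, 0.9]
width: 26.7
gripper_force: 58.8
```

>>> move_arm(targets="-1 0 0 0.15 0 0 0;-1 0 0 0.15 0 0 0;-1 0 0 0.1 0 0 0;-1 0 0 0 0 0 0;-1 0 0 0 0 0 0")

```text
clock: 14.03
eef_pos: [448.3, -224.2, 100.4]
tool_rot: [3.141, 0.0, 1.628]
force: [0.2, 0.3, 2.7]
width: 26.9
gripper_force: 59.1
```

>>> move_arm(targets="-1 0 0 0 0 0 0;-1 0 0 0 0 0 0;-1 0 0 0 0 0 0")

```text
clock: 14.28
eef_pos: [448.3, -224.1, 100.4]
tool_rot: [3.141, 0.0, 1.629]
force: [-0.5, -0.7, 3.2]
width: 26.7
gripper_force: 59.1
```

```bash
python3 - <<'E'
from h import *
s=read_state();print(s['eef_pos'],s['tool_rot'],s['force'])
b=grab('scene','pics/s8.png')["color"]; a=grab('top','pics/t8.png')["color"]
c1=cv2.resize(a[215:285,235:310],None,fx=5,fy=5,interpolation=3)
c2=cv2.resize(b[260:330,320:400],None,fx=5,fy=5,interpolation=3)
cv2.imwrite('pics/c8.png',np.hstack([c1,c2])[:,:,::-1])
E
```

```text
[ 448.30286611 -224.12161803  100.38822228] [3.14130397e+00 1.98872854e-04 1.62861368e+00] [-0.45060203 -0.71452358  3.16323402]
```

View pics/c8.png

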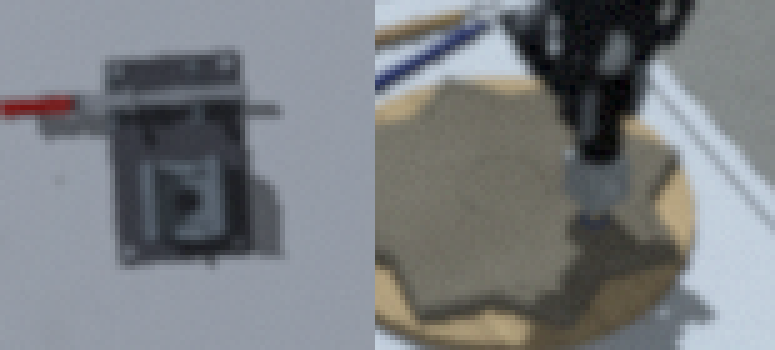

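The pin lies in both vees and the plunger stands on the spot. The force change is about 5.3 N, so roughly 7 mm in. I'll hand it in.

```bash
python3 -c "
from h import *
print(order.finish_job())"
```

```text
the job is handed in; nothing more can be done
None
```

The job is handed in at about 14 s on the clock (no verdict came back): the pin lies let go in both vee rests, and the tester is held upright on the blue spot with its plunger about 7 mm in, at about 5.3 N.

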